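Wind down the wing screw of a terrine press

TASK

Wind shut the press that stands on the cold hob: turn its brass wing screw clockwise, seen from above, with repeated fingertip pushes against the wings, until the round steel pressing plate lies on the blue lid of the dish and the screw will turn no further. Only push the wings, never pinch them, and do not lift, tip or shove the press; leave the mug, the lemon, the spice jar and the glass where they are, and finish with the hand clear of everything.

Things in the scene. Friction and masses are not known exactly. Their poses are not given: they have to be found in the camera images.
- press: Loose 2.4 kg screw press on rubber feet on the cold black hob (z = 0): iron base 130 x 190 x 17 mm, white dish with blue lid (lid top 70 mm up), posts 78 mm either side on local y, across them a dark bridge bar 30 x 186 mm, top 132 mm up (post nuts to 142 mm; 28 mm wide boss round the spindle to 140 mm). Origin: centre of the base's underside, on the screw's axis; z up, y along the bridge.
- wing_screw (a joint): Turn of the brass wing screw, rad: grows clockwise seen from above, from 0 (wound up) to 9.42 (1.5 turns, hard stop, plate on the lid). It begins between 0 and 2. Screw and plate sink 6 mm a turn. It stays where it is left (friction about 0.05 N m, so 1 to 2 N at the wings) and does not coast.
- screw_centre (a point): Point on the screw's vertical axis at mid-height of the wings, about 174 mm above the hob when wound up and 165 mm when wound down. Its x axis runs along the wing pair, through point wing_tip. Hub: 24 mm diameter at most, 26 mm high, from 17 mm below this point to 9 mm above it.
- wing_tip (a point): Outer end, at mid-height, of one of two equal brass wings, which stand out opposite each other from the hub. Each is an upright ear reaching 51 mm from the axis, 8 mm thick, from 12 mm below to 15 mm above this height (a 6 mm wide bead runs along its upper edge and round its end). Free height under the wings: at least 11 mm over bridge and nuts.
- plate_face (a point): Centre of the underside of the round steel pressing plate (80 mm diameter) on the spindle's foot: 79 mm above the hob when wound up, 70 mm when it lies on the lid.
- wings_push_side: The faces of both wings that are pushed to turn the screw clockwise (the half thickness of the wings on that side). Origin on the screw's axis at the plate's underside.
- wings_back_side: The opposite faces of both wings. Origin on the screw's axis at the plate's underside.
- mug: Loose stoneware mug, cream above and dark grey below, 83 x 118 x 101 mm, a bystander. Origin: centre of its underside.
- lemon: Loose yellow lemon, 71 x 53 x 51 mm, a bystander. Origin: centre of its underside.
- spice: Loose slim glass spice jar with a black cap, 41 mm diameter, 105 mm high, a bystander. Origin: centre of its underside.
- glass: Loose clear tumbler, 79 mm diameter, 95 mm high, a bystander. Origin: centre of its underside.

How it is judged:
By the outcome, as a careful person would: the job done as asked, in the order asked, and still so for the second after the job is handed in, with the robot touching nothing.
It also fails if it takes over 58 s, if anything falls off the work surface, if the arm or the gripper's body presses on something with over 40 N, if the wrist force passes 120 N, or if a joint passes its speed limit or range.

ROBOT

A 7-joint arm with a two-finger parallel gripper is mounted at the origin on a cart in front of the work surface, level with it; the furniture and walls round the work are solid. World frame = base frame: x ahead of the robot, y to its left, z up, the work surface at z = 0. Lengths are in m, angles in rad, forces in N, time in s.
With the tool pointing down it reaches from about 0.4 to 0.85 m from the base axis. Payload 4.4 kg.
Tool frame: the origin (TCP) lies on the centre line of the jaws, within the pads' length; the fingertips stand 25 mm ahead of it and the grasp point (between the pads) lies 6 mm ahead of it; x points along the fingers, y is the direction in which the jaws open and shut, and the axes are right-handed (so a half turn about x gives the same grasp; the last joint's range is limited). The gripper opens to 94 mm and grips with 3 to 60 N. Pads are 16 mm wide; open, the fingers measure 119 mm over their backs; the gripper's body (75 mm by 177 mm) begins 78 mm behind the grasp point.
Start: joints at [1.078, 0.628, 0.038, 1.517, -0.027, 0.996, -0.02], TCP at [0.269, -0.592, 0.23] pointing down, gripper open.
Joint ranges: [-3.06, 3.06], [-0.37, 2.12], [-1.25, 1.32], [0.18, 2.47], [-1.1, 4.24], [0.23, 1.98], [-2.94, 2.94]. Speed limits (rad/s): [2.57, 2.57, 3.14, 3.14, 3.14, 3.14, 3.14].

INTERFACE

Orientations are given as a 3x3 rotation matrix whose columns are the frame's x, y, z axes.
In Python, from plant import arm, solve_ik, viewer gives the robot as it stands. Calls block until the motion is done:
- arm.goto(position, orientation): joint-space move of the TCP to a pose.
- arm.movel(position, attitude=None, v=0.15): straight line of the TCP; attitude=None keeps the orientation; v is the mean speed in m/s.
- arm.goto_joints(angles): joint-space move.
- arm.move_gripper(opening): opening from 0.0 (shut) to 1.0 (fully open); the grip force is fixed at half the most; returns when the fingers have stopped.
- arm.dwell(seconds).
- solve_ik(position, orientation): joint angles nearest the present ones, or None.
- arm.sense(): the state.
- viewer.read_camera(name): name is "scene" or "top" or "wrist"; returns a dict with "image" (420x560x3 uint8, red, green, blue), "mtx" (3x3 intrinsics, pixels), "R" (3x3) and "t" (3): a world point X has camera coordinates R X + t. Camera axes: x right, y down, z forward; pixel columns grow to the right and rows downward; lengths in m; the calibration is good to about 2 mm. A picture is of the moment at which its call begins. There is no depth.
A pose or a line that the arm cannot do raises arm.Unreachable and nothing moves.
- arm.job_done(): hands the job in, once; it reports no verdict.
The state is a dict: "time_s": time; "joint_positions": joint angles; "dq": joint speeds; "joint_torque": joint torques, N m; "tcp_pos": TCP position; "orientation": TCP orientation; "contact_force": force on the tool from outside, world axes, zero at the start; "ft_torque": the same for the moment, N m; "opening": opening from 0.0 (shut) to 1.0 (fully open).
Only numpy, scipy, OpenCV 4.12 (cv2) and the standard library are available. Lean on these libraries where they do the work, as an engineer would, in place of code of your own. Each camera call takes 0.05 s, during which the arm holds its last target.

## Working session

There is one attempt and no reset: what is moved stays moved. The work goes in short steps, each a Python script; the robot and the scene stay as the last script left them, time stands still between calls to the robot, and variables do not carry over. Pictures are saved under pics/ and viewed, and the job is handed in when it is done.

```bash
ls; mkdir -p pics; python3 - <<'E'
from plant import arm, solve_ik, viewer
import cv2, numpy as np
for n in ["scene","top","wrist"]:
    c=viewer.read_camera(n); cv2.imwrite(f"pics/{n}0.png",c["image"][:,:,::-1])
    print(n,c["mtx"].round(1).tolist(),c["R"].round(3).tolist(),c["t"].round(3).tolist())
s=arm.sense(); print(s["time_s"],s["tcp_pos"],np.round(s["orientation"],3).tolist(),s["opening"])
E
```

```text
pics
scene [[423.7, 0.0, 288.4], [0.0, 423.7, 209.9], [0.0, 0.0, 1.0]] [[-0.765, -0.644, 0.004], [-0.386, 0.454, -0.803], [0.515, -0.616, -0.595]] [0.416, 0.363, 0.858]
top [[481.3, 0.0, 280.9], [0.0, 481.3, 211.1], [0.0, 0.0, 1.0]] [[0.033, -0.999, -0.003], [-0.977, -0.032, -0.21], [0.21, 0.01, -0.978]] [-0.079, 0.629, 1.213]
wrist [[296.8, 0.0, 278.3], [0.0, 296.8, 209.8], [0.0, 0.0, 1.0]] [[0.415, -0.91, -0.003], [-0.872, -0.398, 0.286], [-0.261, -0.116, -0.958]] [-0.648, -0.031, 0.393]
0.15 [ 0.26892364 -0.59125659  0.22980471] [[-0.001, 0.414, -0.91], [0.001, -0.91, -0.414], [-1.0, -0.001, -0.0]] 0.9993178252267019
```

View pics/scene0.png

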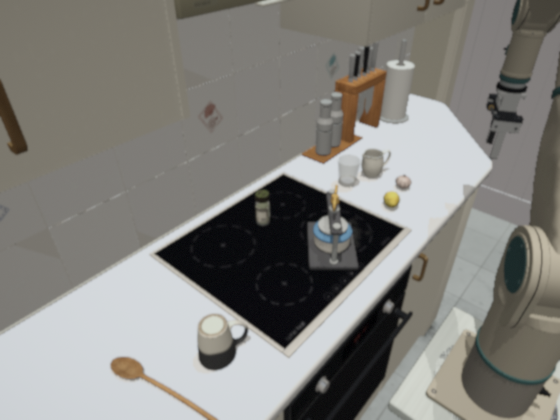

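View pics/top0.png

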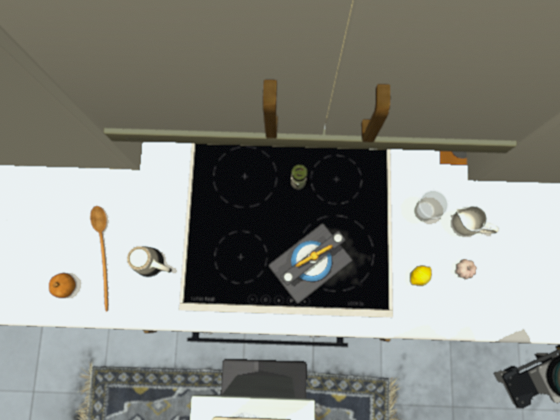

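View pics/wrist0.png

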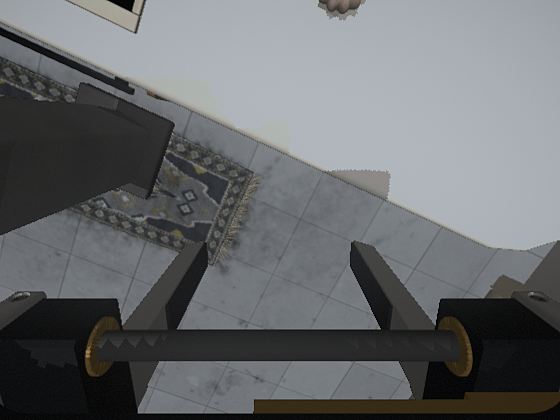

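```bash
cat > h.py <<'E'
import numpy as np, cv2
from plant import arm, solve_ik, viewer
def ray(c,u,v,z):
    d=c["R"].T@np.linalg.inv(c["mtx"])@np.array([u,v,1.]); o=-c["R"].T@c["t"]
    return o+d*(z-o[2])/d[2]
def proj(c,X):
    p=c["mtx"]@(c["R"]@np.asarray(X)+c["t"]); return p[:2]/p[2]
def save(c,n,crop=None,k=1):
    im=c["image"][:,:,::-1]
    if crop: x0,y0,x1,y1=crop; im=im[y0:y1,x0:x1]
    cv2.imwrite(f"pics/{n}.png",cv2.resize(im,None,fx=k,fy=k,interpolation=cv2.INTER_CUBIC))
E
python3 - <<'E'
from h import *
c=viewer.read_camera("top"); save(c,"topz",(260,210,365,310),6)
im=cv2.cvtColor(c["image"],cv2.COLOR_RGB2HSV)
m=cv2.inRange(im,(10,90,80),(30,255,255)); m[:, :260]=0;m[:,365:]=0;m[:210]=0;m[310:]=0
ys,xs=np.nonzero(m);print(len(xs),xs.min(),xs.max(),ys.min(),ys.max(),xs.mean(),ys.mean())
P=np.array([ray(c,x,y,.17)[:2] for x,y in zip(xs,ys)])
r=cv2.minAreaRect((P*1000).astype(np.float32));print(r)
for u,v in[(288,276),(338,238)]: print(ray(c,u,v,.142))
E
```

```text
216 295 332 245 266 313.9166666666667 255.24074074074073
((503.16204833984375, -141.01309204101562), (20.251605987548828, 101.17818450927734), 28.411483764648438)
[ 0.45424838 -0.08114884  0.142     ]
[ 0.55149891 -0.20165075  0.142     ]
```

View pics/topz.png

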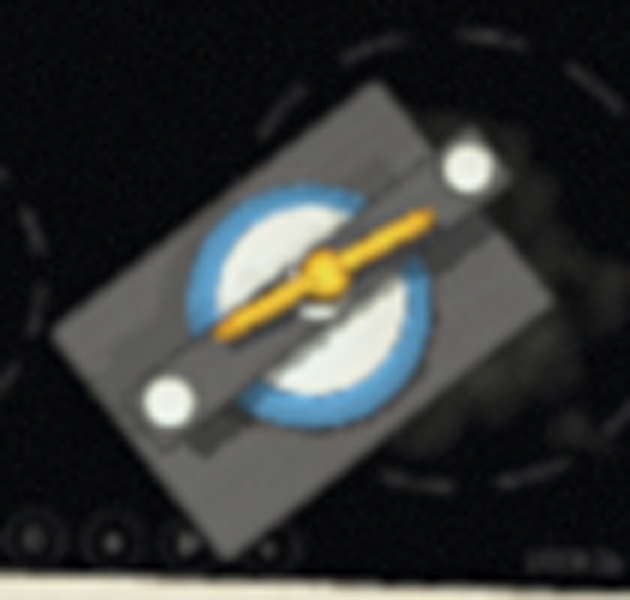

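```bash
python3 - <<'E'
from h import *
c=viewer.read_camera("wrist"); s=arm.sense()
o=-c["R"].T@c["t"]; T=s["orientation"]
print("cam in tool",T.T@(o-s["tcp_pos"]), "fwd in tool",T.T@c["R"][2])
C=np.array([.503,-.141])
def Rz(a): # tool y at angle a
    y=np.array([np.cos(a),np.sin(a),0]);x=np.array([0,0,-1.]);return np.c_[x,y,np.cross(x,y)]
for d in range(-180,180,30):
    a=np.radians(d); qs=[]
    for p in range(0,360,45):
        t=C+.042*np.array([np.cos(np.radians(p)),np.sin(np.radians(p))])
        qs.append(solve_ik([*t,.185],Rz(a)))
    ok=[q for q in qs if q is not None]
    print(d,len(ok), np.round(np.min(ok,0),2) if ok else "", np.round(np.max(ok,0),2) if ok else "")
print(s["contact_force"],arm.sense()["time_s"])
E
```

```text
cam in tool [-0.1531546  -0.00026702 -0.08322249] fwd in tool [ 0.95836484 -0.00136378  0.28554331]
-180 8 [-0.24  0.52  0.56  1.82 -0.44  0.7  -2.56] [-0.08  0.62  0.57  2.03 -0.42  0.82 -2.41]
-150 8 [-0.14  0.49  0.41  1.82 -0.33  0.68 -2.16] [ 0.02  0.59  0.42  2.03 -0.3   0.8  -2.  ]
-120 8 [-0.04  0.47  0.26  1.82 -0.21  0.66 -1.76] [ 0.11  0.57  0.27  2.03 -0.19  0.78 -1.59]
-90 8 [ 0.07  0.46  0.1   1.82 -0.09  0.66 -1.36] [ 0.21  0.56  0.12  2.03 -0.07  0.77 -1.18]
-60 8 [ 0.16  0.46 -0.04  1.81  0.01  0.66 -0.93] [ 0.3   0.56 -0.01  2.02  0.03  0.77 -0.76]
-30 8 [ 0.26  0.46 -0.17  1.81  0.1   0.67 -0.51] [ 0.39  0.56 -0.14  2.02  0.12  0.78 -0.33]
0 8 [ 0.34  0.47 -0.3   1.81  0.2   0.68 -0.08] [ 0.48  0.57 -0.27  2.02  0.22  0.79  0.1 ]
30 8 [ 0.43  0.48 -0.43  1.81  0.29  0.7   0.35] [ 0.57  0.59 -0.4   2.02  0.31  0.81  0.53]
60 8 [ 0.51  0.5  -0.55  1.8   0.38  0.72  0.78] [ 0.66  0.61 -0.53  2.01  0.4   0.84  0.96]
90 8 [ 0.59  0.53 -0.67  1.8   0.48  0.76  1.22] [ 0.74  0.64 -0.66  2.01  0.5   0.88  1.39]
120 8 [ 0.79  0.67 -1.06  1.8   0.74  0.92  1.47] [ 0.96  0.78 -1.06  2.01  0.78  1.06  1.64]
150 8 [-0.31  0.56 -1.06  1.83 -0.57  0.75 -2.92] [0.8  0.75 0.73 2.04 0.77 1.02 2.03]
[-0.28043221  1.17003137  0.63552105] 0.25
```

```bash
cat >> h.py <<'E'
def Rz(a):
    y=np.array([np.cos(a),np.sin(a),0]);x=np.array([0,0,-1.]);return np.c_[x,y,np.cross(x,y)]
E
python3 - <<'E'
from h import *
t0=arm.sense()["time_s"]
arm.goto([.43,-.141,.33],Rz(-np.pi/2)); print(arm.sense()["time_s"]-t0)
arm.move_gripper(0.0)
c=viewer.read_camera("wrist"); save(c,"w1"); s=arm.sense(); print(s["time_s"],s["tcp_pos"],s["opening"])
np.savez("w1.npz",**c)
for _ in range(4): print(arm.sense()["contact_force"].round(2),arm.sense()["time_s"])
E
```

```text
1.7833
3.5 [ 0.43002068 -0.14099775  0.32999039] 0.003913531928096952
[ 0.22 -0.02 -0.73] 3.5
[ 0.22 -0.02 -0.73] 3.5
[ 0.22 -0.02 -0.73] 3.5
[ 0.22 -0.02 -0.73] 3.5
```

View pics/w1.png

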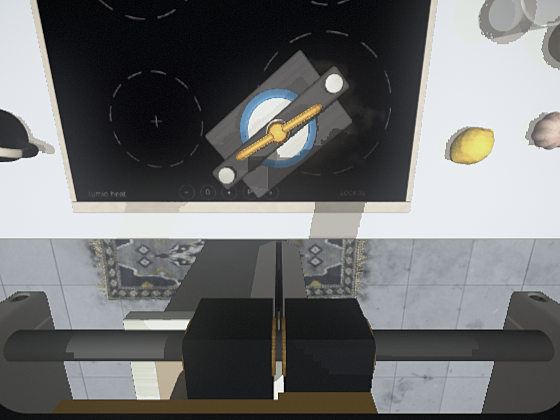

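```bash
cat >> h.py <<'E'
def wings(c,box,z=.175):
    im=cv2.cvtColor(c["image"],cv2.COLOR_RGB2HSV)
    m=cv2.inRange(im,(12,110,80),(32,255,255)); k=np.zeros_like(m); x0,y0,x1,y1=box;k[y0:y1,x0:x1]=255
    m&=k; n,l,st,_=cv2.connectedComponentsWithStats(m)
    i=1+np.argmax(st[1:,4]); ys,xs=np.nonzero(l==i)
    P=np.array([ray(c,x,y,z)[:2] for x,y in zip(xs,ys)])
    r=cv2.minAreaRect((P*1000).astype(np.float32)); b=cv2.boxPoints(r)
    e=[np.linalg.norm(b[1]-b[0]),np.linalg.norm(b[2]-b[1])]; d=b[1]-b[0] if e[0]>e[1] else b[2]-b[1]
    return np.array(r[0])/1000,np.degrees(np.arctan2(d[1],d[0])),e,len(xs)
E
python3 - <<'E'
from h import *
c=dict(np.load("w1.npz"))
for z in(.17,.18,.187): print(z,wings(c,(200,60,360,200),z))
for p in [(226,175),(334,83)]: print(ray(c,*p,.142))
ct=viewer.read_camera("top"); save(ct,"top1")
print(ray(c,278,131,.18),ray(ct,313.5,256,.18))
print(wings(ct,(260,210,365,310),.187))
E
```

```text
0.17 (array([ 0.50249167, -0.13961694]), np.float32(-67.026924), [np.float32(100.40234), np.float32(20.767254)], 986)
0.18 (array([ 0.50283191, -0.13965762]), np.float32(-67.02703), [np.float32(97.197464), np.float32(20.10433)], 986)
0.187 (array([ 0.50307007, -0.13968611]), np.float32(-67.02693), [np.float32(94.95409), np.float32(19.640345)], 986)
[ 0.45335868 -0.07985076  0.142     ]
[ 0.55219265 -0.19970868  0.142     ]
[ 0.5039096  -0.14022119  0.18      ] [ 0.50037578 -0.13975698  0.18      ]
(array([ 0.48431592, -0.10673731]), np.float32(-88.108696), [np.float32(7.0830517), np.float32(4.6982994)], 9)
```

```bash
cat >> h.py <<'E'
C=np.array([.503,-.140]); RAD=.042; ZP=.185
def pt(deg,z=ZP,r=RAD):
    a=np.radians(deg); return np.array([C[0]+r*np.cos(a),C[1]+r*np.sin(a),z])
def tang(deg): # reaction dir: opposite of clockwise motion
    a=np.radians(deg); return np.array([-np.sin(a),np.cos(a),0])
def orbit(d0,d1,step,v,fmax):
    d=d0; log=[]
    while d>d1+1e-6:
        d=max(d-step,d1); arm.movel(pt(d),v=v); s=arm.sense(); f=s["contact_force"]
        ft=f@tang(d); log.append((round(d,1),round(s["time_s"],2),round(float(ft),1),round(float(np.linalg.norm(f)),1)))
        if ft>fmax or np.linalg.norm(f)>3*fmax: print("STOP"); break
    return d,log
E
python3 - <<'E'
from h import *
arm.movel(pt(190,.27),v=.15); print(arm.sense()["time_s"])
arm.movel(pt(190),v=.1); print(arm.sense()["time_s"],arm.sense()["contact_force"].round(2))
d,l=orbit(190,110,8,.08,5); print(d); print(*l,sep="\n")
c=viewer.read_camera("wrist"); save(c,"w2"); c=viewer.read_camera("top"); save(c,"t2",(240,200,380,310),5)
E
```

```text
4.15
5.15 [-1.33  0.47  0.25]
110
(182, 5.4, 0.2, 1.0)
(174, 5.65, -0.0, 0.1)
(166, 5.9, 0.9, 1.5)
(158, 6.15, 0.4, 1.5)
(150, 6.4, -0.0, 1.5)
(142, 6.65, -0.2, 0.8)
(134, 6.9, 0.1, 1.5)
(126, 7.15, -0.3, 0.8)
(118, 7.4, -1.0, 1.3)
(110, 7.65, -0.1, 0.3)
```

View pics/w2.png

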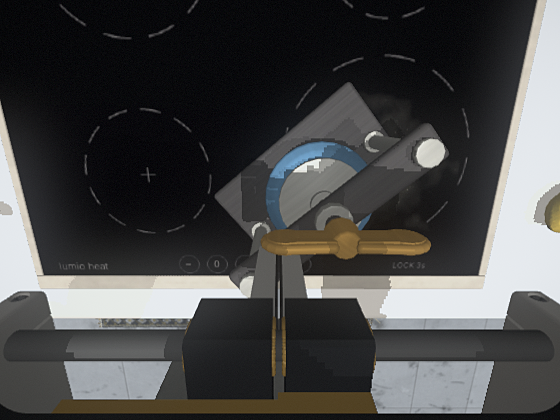

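View pics/t2.png

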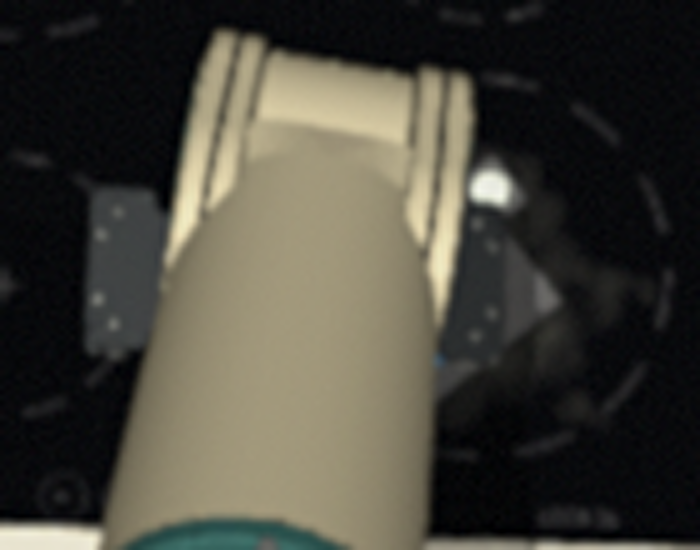

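```bash
python3 - <<'E'
from h import *
c=viewer.read_camera("wrist"); print("nut proj",proj(c,[.5522,-.1997,.142]))
d,l=orbit(110,-100,8,.08,6); print(d); print(*[x for x in l],sep=" ")
c=viewer.read_camera("wrist"); save(c,"w3"); print("nuts",proj(c,[.5522,-.1997,.142]),proj(c,[.4534,-.0798,.142]))
E
```

```text
nut proj [430.97322527 153.20616591]
-100
(102, 8.05, 0.2, 0.5) (94, 8.3, 0.2, 0.8) (86, 8.55, 0.6, 1.0) (78, 8.8, 0.4, 1.1) (70, 9.05, 0.9, 1.1) (62, 9.3, 0.2, 0.9) (54, 9.55, 0.2, 0.6) (46, 9.8, -0.4, 0.5) (38, 10.05, 0.2, 0.4) (30, 10.3, 0.6, 0.6) (22, 10.55, 0.1, 0.8) (14, 10.8, -0.3, 0.5) (6, 11.05, -0.8, 1.1) (-2, 11.3, 0.4, 0.9) (-10, 11.55, -0.2, 0.4) (-18, 11.8, -0.5, 0.5) (-26, 12.05, -0.2, 0.6) (-34, 12.3, -0.1, 0.6) (-42, 12.55, 1.3, 1.5) (-50, 12.8, -0.0, 1.0) (-58, 13.05, -0.3, 0.6) (-66, 13.3, -0.3, 0.7) (-74, 13.55, -0.6, 0.7) (-82, 13.8, 0.6, 1.4) (-90, 14.05, 0.4, 0.8) (-98, 14.3, -0.8, 0.9) (-100, 14.55, 2.0, 2.1)
nuts [306.53068083 163.30455653] [144.02511419 294.43627013]
```

View pics/w3.png

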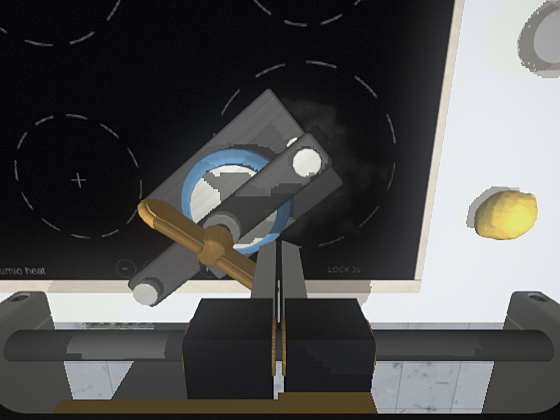

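```bash
python3 - <<'E'
from h import *
d,l=orbit(-100,-265,8,.08,6); print(d,l[-1],max(x[2] for x in l))
if d<=-264:
    d,l=orbit(d,-330,2.5,.05,5); print(d); print(*[x for x in l],sep=" ")
c=viewer.read_camera("wrist"); save(c,"w4"); print("nuts",proj(c,[.5522,-.1997,.142]),proj(c,[.4534,-.0798,.142]))
E
```

```text
-265 (-265, 19.85, 0.6, 1.3) 0.9
STOP
-297.5
(-267.5, 20.1, 1.2, 1.2) (-270.0, 20.35, 1.4, 2.3) (-272.5, 20.6, 1.1, 1.3) (-275.0, 20.85, 0.8, 0.8) (-277.5, 21.1, 1.2, 1.2) (-280.0, 21.35, 1.0, 1.1) (-282.5, 21.6, 1.9, 2.1) (-285.0, 21.85, 0.5, 1.1) (-287.5, 22.1, 1.5, 1.6) (-290.0, 22.35, 1.3, 1.8) (-292.5, 22.6, 1.3, 1.3) (-295.0, 22.85, 3.9, 4.3) (-297.5, 23.1, 6.4, 7.0)
nuts [422.46935097 200.02336439] [250.31483423 322.43803196]
```

View pics/w4.png

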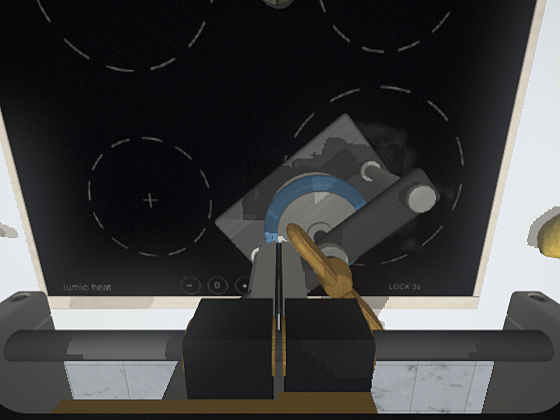

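```bash
python3 - <<'E'
from h import *
s=arm.sense(); print("err",(s["tcp_pos"]-pt(-297.5)).round(4), s["time_s"])
arm.movel(pt(-275),v=.1); arm.movel(pt(-275,.25),v=.15); 
arm.movel([.43,-.14,.33],v=.25)
c=viewer.read_camera("wrist"); save(c,"w5",(170,40,400,210),3); np.savez("w5.npz",**c); print(arm.sense()["time_s"],arm.sense()["contact_force"].round(1))
for p in([.5522,-.1997,.142],[.4534,-.0798,.142]): print(proj(c,p))
c=viewer.read_camera("scene"); save(c,"s5",(290,180,380,280),6)
E
```

```text
err [-0.0019  0.0009 -0.0003] 23.15
24.725 [ 0.8  0.3 -0.3]
[335.88992205  83.15810526]
[227.4062882  175.28296367]
```

View pics/w5.png

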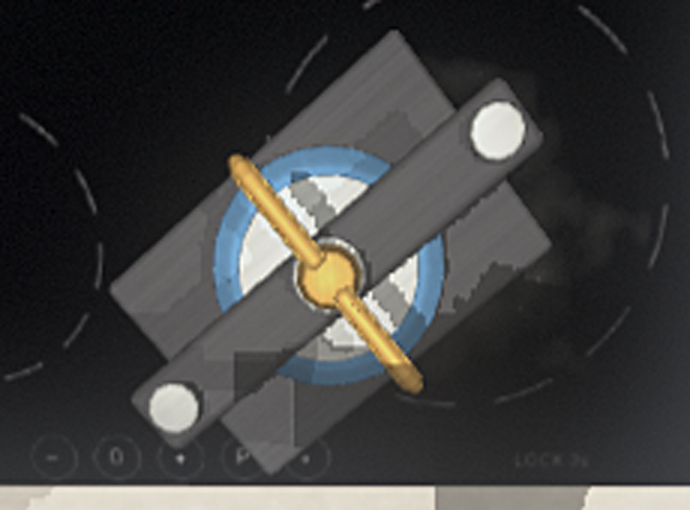

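View pics/s5.png

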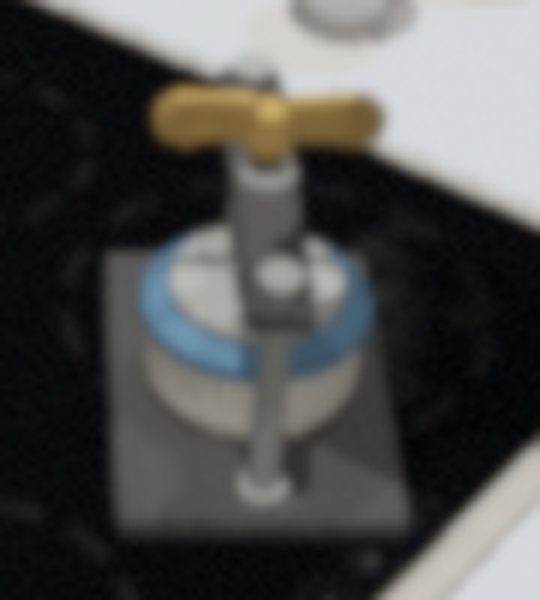

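```bash
python3 - <<'E'
from h import *
c=dict(np.load("w5.npz"))
g=lambda x,y:(170+x/3,40+y/3)
a=ray(c,*g(237,160),.178);b=ray(c,*g(415,382),.178);n1=ray(c,*g(498,130),.142);n2=ray(c,*g(174,408),.142)
ang=lambda p,q:np.degrees(np.arctan2((p-q)[1],(p-q)[0]))
print(ang(a,b),ang(n1,n2),ang(a,b)-ang(n1,n2),np.linalg.norm(a-b),(a+b)/2,(n1+n2)/2)
cs=viewer.read_camera("scene")
for z in(.148,.157,.174,.183): print(z,proj(cs,[.503,-.14,z]).round(1),(np.array(proj(cs,[.503,-.14,z]))-[290,180])*6)
ct=viewer.read_camera("top"); save(ct,"t5")
E
```

```text
39.764641274154535 -50.199523457262465 89.964164731417 0.09221572242411069 [ 0.50356188 -0.14008469  0.178     ] [ 0.50229572 -0.14013708  0.142     ]
0.148 [334.5 204.7] [266.99969051 148.30187234]
0.157 [334.7 201.9] [268.4186118  131.58799038]
0.174 [335.2 196.6] [271.13651963  99.57297242]
0.183 [335.4 193.7] [272.59576334  82.38412109]
```

View pics/t5.png

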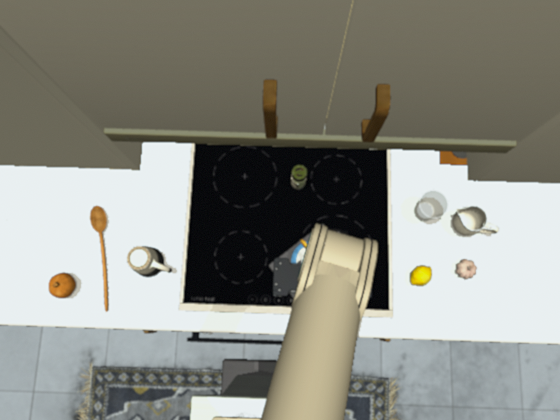

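```bash
python3 - <<'E'
from h import *
arm.goto([.35,-.45,.35],Rz(np.radians(-65)))
c=viewer.read_camera("top"); save(c,"t6",(240,200,380,310),5)
print(arm.sense()["time_s"])
arm.job_done()
E
```

```text
26.1417
the job is handed in; nothing more can be done
```

View pics/t6.png

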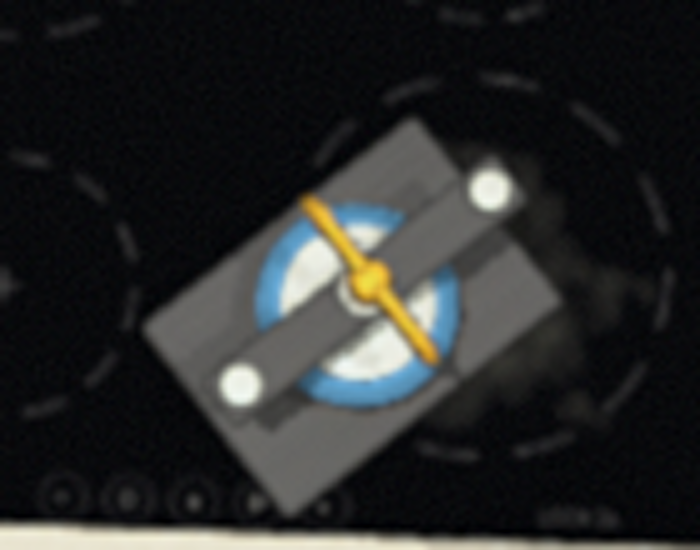

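The press is wound shut, and I handed the job in at about 26 s. With the gripper closed, I pushed one wing clockwise in a series of short steps around the axis, never pinching it. The wing turned about 440° (7.7 rad).

**Hard stop:** the push force rose from about 1.3 N to 3.9 and then 6.4 N over the last 5° of fingertip travel, so I stopped there.

**Wound down:** the wings measure 90.0° to the bridge. The hub's height in the scene picture fits the wound-down position, not the wound-up one. I did not measure the gap between plate and lid directly; that rests on the stop force and the hub height.

**Press:** the post nuts are within about 1 pixel of where they were at the start, so it has not moved.

**Bystanders:** the mug, lemon, spice jar and glass look unmoved in the top picture.

**Hand:** it finished clear of everything, above and to the right of the press.

No check failed. Force readings jitter by about 1 N, so the 1 to 2 N turning force was barely visible.

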